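# Switch off the stamp exposure unit and hold its lid open

### The job

The stamp plate has had enough light: turn the exposure unit's timer dial all the way back to its off stop while the lid is still shut. Then raise the lid and hold it 60 degrees open, so that I can lift the plate out with both hands; the lid has no stay and falls shut by itself, so finish still holding it there, without letting go. Leave the stamps and the ink pad around the unit where they are.

Things in the scene. Friction and masses are not known exactly. Their poses are not given: they have to be found in the camera images.
- unit: stamp exposure unit, fixed light grey steel case 260 (x) x 400 (y) x 85 mm high. Origin: centre of its underside, on the table; x from its front (robot side) to its rear, y to its left, z up. The lamp bay under the lid takes the left part; the bare control deck, 85 mm above the table, is the 115 mm wide strip on the right with the dial and, behind it, a small rocker switch and lamp (not needed).
- lid (a joint): lid's opening angle, rad: 0 shut (flat), 1.047 is 60 degrees, end stop 1.40. Hinged along the rear edge of the lamp bay, swings up from the front; 0.5 to 0.85 kg, nearly free hinge, no stay or spring: let go at any angle it falls shut. Light grey slab 250 (x) x 275 (y) x 20 mm; shut, its underside is 87 and its top 107 mm above the table.
- lid_handle (a point): middle of the lid's steel D handle: round bar 12 mm thick, 110 mm long between two posts, parallel to the hinge; its centre line is 38 mm above the lid's top and 35 mm behind its front edge. Shut: 215 mm in front of and 58 mm above lid_hinge, 145 mm above the table. The bar can turn in the grip, so the gripper may stay pointing down. Lid's axes: x to the hinge, y along the bar, z out of its top.
- lid_hinge (a point): middle of the lid's hinge line, which runs along the unit's y; at unit x = +125, y = +57.5, 87 mm above the table. Axes are the lid's, turning with it.
- dial (a joint): timer dial, rad clockwise (from above) from its off stop: 0 is off, a hard stop; one minute is 0.471; far end 4.712. So it is turned off anticlockwise. At 0 its pointer is over the thick scale mark, 135 degrees anticlockwise from the unit's x axis (half to the front, half to the left). Stays where it is left; friction 0.04 N m.
- dial_grip (a point): grip point on the dial's upright axis, 10 mm below the top of its black grip bar, 110 mm above the table; at unit x = -30, y = -142.5 mm. Bar 44 mm long, 14 thick, 28 high, on a disc 46 mm across and 6 mm thick whose underside is 86.5 mm above the table. The point's x axis lies along the bar to its white pointer end and turns with it; y is across the bar.
- wood_stamp: bystander, loose: wooden hand stamp, block 70 x 45 mm with a turned handle, 78 mm high. Origin: centre of its underside.
- ball_stamp: bystander, loose: round stamp, black foot 56 mm across with a clear ball handle, 73 mm high. Origin: centre of its underside.
- self_inker: bystander, loose: self-inking stamp, black and red plastic, 42 x 62 mm, 98 mm high. Origin: centre of its underside.
- ink_pad: bystander, loose: flat closed ink pad tin 88 x 128 mm, 18 mm high. Origin: centre of its underside.

How it is judged:
By the outcome, as a careful person would: the job done as asked, in the order asked, and still so for the second after the job is handed in, while the arm keeps its last pose, push and grip.
It also fails if it takes over 64 s, if anything falls off the work surface, if the arm or the gripper's body presses on something with over 40 N, if the wrist force passes 120 N, or if a joint passes its speed limit or range.

### The arm

A 7-joint arm with a two-finger parallel gripper is mounted at the origin on the work surface. World frame = base frame: x ahead of the robot, y to its left, z up, the work surface at z = 0. Lengths are in mm, angles in rad, forces in N, time in s.
With the tool pointing down it reaches from about 425 to 875 mm from the base axis. Payload 8.4 kg.
Tool frame: the origin (TCP) lies between the finger pads; the fingertips stand 25 mm ahead of it and the grasp point (between the pads) lies 6 mm ahead of it; z points along the fingers, x is the direction in which the jaws open and shut, and the axes are right-handed (so a half turn about z gives the same grasp; the last joint's range is limited). The gripper opens to 87 mm and grips with 3 to 60 N. Pads are 19 mm wide; open, the fingers measure 117 mm over their backs; the gripper's body (75 mm by 190 mm) begins 51 mm behind the grasp point.
Start: joints at [1.056, 0.333, 0.04, 1.465, -0.013, 1.343, -0.059], TCP at [262.525, -594.597, 247.546] pointing down, gripper open.
Joint ranges: [-2.58, 2.58], [-0.38, 2.09], [-1.3, 1.39], [0.25, 2.4], [-1.5, 4.64], [0.08, 2.09], [-2.65, 2.65]. Speed limits (rad/s): [2.22, 2.22, 2.79, 2.79, 3.14, 3.14, 3.14].

### API

Orientations are given as a rotation vector (axis times angle).
In Python, from bench import env, vision, workorder, spotter gives the robot as it stands. The module is installed in compiled form; this text tells all that it offers.
- The arm moves only by the shell command python3 -m handwheel 'ROWS' [FORCE]. ROWS is JSON, one flat list of numbers, 7 for each row, row after row: the opening, from 0 (shut) to 1 (fully open), then the shift along the world's x, y, z in units of 10 cm (1.0 is 10 cm), then the turn, a rotation vector about the world's x, y, z in units of 180 degrees (1.0 is 180 degrees). A call has 1 to 5 rows; each row is the pose to reach, as a shift and turn from the pose commanded when the call began, turning the shorter way round; what a row does not reach only later rows make up. A row lasts 1/10 s, in which the tool goes at most 50 mm and 8.59 degrees, less where a joint would pass 70% of its speed; a pose out of reach is approached as far as the arm can. A call with a number of a shift or a turn outside -1 to 1 is refused whole. A call with a gripper value outside its range is refused whole. The fingers move at their own pace and stop on an object; FORCE is the grip in N (left out, the last holds). Time passes only in rows, so rows that repeat a pose let the fingers close. It gives the time, the measured TCP pose, the force and the opening at its end, in the units of the state.
- env.get_obs(): the state, without advancing time (a new reading comes with each control period).
- vision.camera(name): name is "scene" or "side" or "wrist"; returns (picture, depth): 400x640x3 uint8, blue, green, red; 400x640 float32, mm along the optical axis (not along the pixel's ray), 0 where there is no reading.
- vision.camera_info(name): a dict with "fx", "fy", "cx", "cy" (pixels), "distortion" ([k1, k2, p1, p2, k3] as OpenCV has them; the pictures are not rectified), "T" (4x4, takes a point from camera to world coordinates). Camera axes: x right, y down, z forward; pixel columns grow to the right and rows downward; lengths in mm; the calibration is good to about 2 mm. A picture is of the moment at which its call begins: read the wrist's pose just before it. camera_info takes no time and is no camera call; for the wrist camera it gives the pose at the moment of the call.
- workorder.close_job(): hands the job in, once; it reports no verdict.
Trained networks look in the newest picture that a camera, given by its name, has taken for a name from the list of things; names that differ only in an ending like _2 or _b are one class to them, and where a whole thing is asked for, a point or a joint stands for the part that bears it (a point fixed in the world has none). Each returns a list of dicts, best first, with "score" (0 to 1); they miss things now and then, are a little off and sometimes report something else, mostly with a low value. They report only what shows in the picture. A call takes as long as a camera call.
- spotter.search_frame(camera, label): "extent" ([left, top, width, height] in pixels, round what is visible of it).
- spotter.cut_out(camera, label): "pixels" (400x640 bool, what is visible of it) and "extent" ([left, top, width, height] in pixels, round what is visible of it).
The state is a dict: "time_s": time; "joints": joint angles; "qd": joint speeds; "joint_efforts": joint torques, N m; "ee_pos": TCP position; "ee_rot": TCP orientation; "wrist_force": force on the tool from outside, world axes, zero at the start; "moment": the same for the moment, N m; "width": finger opening in mm.
Only numpy, scipy, OpenCV 4.12 (cv2) and the standard library are available. Lean on these libraries where they do the work, as an engineer would, in place of code of your own. Each camera call takes 0.05 s, during which the arm holds its last target. There are 200 camera calls.

## Working session

There is one attempt and no reset: what is moved stays moved. The work goes in short steps, Python scripts to look and compute and a shell command to move; the robot and the scene stay as the last step left them, time stands still between calls to the robot, and variables do not carry over. Pictures are saved under pics/ and viewed, about 8 in all and at most 12, crops included, and the job is handed in when it is done.

```bash
mkdir -p pics; ls; cat > h.py <<'E'
import numpy as np, cv2
from bench import env, vision, workorder, spotter
from scipy.spatial.transform import Rotation as R
def cloud(name,depth,info):
    v,u=np.mgrid[0:400,0:640]
    K=np.array([[info['fx'],0,info['cx']],[0,info['fy'],info['cy']],[0,0,1.]])
    p=cv2.undistortPoints(np.stack([u.ravel(),v.ravel()],1).astype(np.float64)[:,None],K,np.array(info['distortion'],float))[:,0]
    d=depth.ravel()[:,None].astype(float)
    P=np.hstack([p*d,d]); T=np.array(info['T'])
    W=P@T[:3,:3].T+T[:3,3]; W[d[:,0]<=0]=np.nan
    return W.reshape(400,640,3)
def shot(name):
    info=vision.camera_info(name); im,d=vision.camera(name)
    return im,cloud(name,d,info),info
def project(name,info,pts):
    T=np.linalg.inv(np.array(info['T'])); P=np.atleast_2d(pts)@T[:3,:3].T+T[:3,3]
    K=np.array([[info['fx'],0,info['cx']],[0,info['fy'],info['cy']],[0,0,1.]])
    return cv2.projectPoints(P,np.zeros(3),np.zeros(3),K,np.array(info['distortion'],float))[0][:,0]
E
python3 - <<'E'
from h import *
o=env.get_obs();print(o['ee_pos'],o['ee_rot'],o['width'],o['time_s'])
ims=[]
for n in ('scene','side'):
    im,W,info=shot(n);cv2.imwrite(f'pics/{n}0.png',im);np.save(f'{n}.npy',W)
    print(n,np.round(np.array(info['T'])[:3],2).tolist())
    for l in ('lid','lid_handle','dial','wood_stamp','ball_stamp','self_inker','ink_pad','unit'):
        r=spotter.cut_out(n,l)
        for c in r[:2]:
            m=c['pixels']; p=W[m]; print(l,round(c['score'],2),c['extent'],np.round(np.nanmedian(p,0)),np.round(np.nanpercentile(p,[2,98],axis=0)).tolist())
E
```

```text
pics
[ 262.32558624 -594.25739724  246.68693812] [-2.63147607e+00  1.71473612e+00  2.17644796e-03] 86.88996005777548 0.0
scene [[-0.9, 0.35, -0.28, 906.26], [0.44, 0.71, -0.55, 683.1], [0.01, -0.61, -0.79, 1034.84]]
lid 0.89 [261.4, 164.0, 134.3, 117.5] [593. 106. 108.] [[468.0, -43.0, 99.0], [708.0, 223.0, 145.0]]
lid_handle 0.89 [261.6, 164.5, 131.2, 114.7] [593. 105. 108.] [[466.0, -46.0, 94.0], [709.0, 223.0, 145.0]]
dial 0.68 [294.0, 153.3, 16.4, 18.9] [ 557. -108.  103.] [[536.0, -122.0, 88.0], [576.0, -92.0, 123.0]]
wood_stamp 0.58 [256.5, 145.7, 24.6, 19.1] [ 617. -239.   20.] [[581.0, -273.0, 11.0], [647.0, -167.0, 84.0]]
wood_stamp 0.51 [377.7, 261.8, 31.7, 46.0] [519. 320.  81.] [[491.0, 284.0, 8.0], [529.0, 341.0, 101.0]]
ball_stamp 0.67 [295.4, 136.1, 17.2, 14.9] [ 498. -239.   32.] [[471.0, -267.0, 7.0], [518.0, -226.0, 72.0]]
self_inker 0.72 [262.3, 164.1, 130.0, 116.2] [593. 106. 108.] [[466.0, -45.0, 91.0], [709.0, 223.0, 145.0]]
self_inker 0.65 [379.7, 264.1, 30.1, 40.7] [519. 320.  82.] [[491.0, 285.0, 11.0], [529.0, 342.0, 101.0]]
ink_pad 0.96 [316.9, 287.6, 59.2,
[... 406 characters left out ...]
0.6] [581.  55. 107.] [[464.0, -53.0, 93.0], [702.0, 213.0, 145.0]]
dial 0.87 [310.9, 238.5, 18.6, 22.8] [ 552. -122.  103.] [[531.0, -136.0, 86.0], [575.0, -107.0, 121.0]]
wood_stamp 0.88 [335.6, 299.5, 37.0, 33.6] [ 609. -258.   20.] [[575.0, -280.0, 0.0], [646.0, -223.0, 77.0]]
ball_stamp 0.84 [287.4, 308.9, 25.4, 30.5] [ 491. -254.   14.] [[467.0, -273.0, 5.0], [515.0, -233.0, 72.0]]
self_inker 0.61 [278.6, 130.0, 15.0, 21.5] [504. 283.  92.] [[486.0, 275.0, -1.0], [525.0, 362.0, 99.0]]
ink_pad 0.84 [310.9, 137.8, 29.8, 11.6] [632. 349.  17.] [[588.0, 325.0, 10.0], [676.0, 375.0, 21.0]]
unit 0.56 [271.3, 147.6, 122.9, 152.5] [581. -46. 103.] [[459.0, -174.0, 21.0], [707.0, 207.0, 117.0]]
```

```bash
python3 - <<'E'
from h import *
for n in ('scene','side'):
    W=np.load(f'{n}.npy'); z=W[...,2]
    ok=(W[...,0]>400)&(W[...,0]<800)&(W[...,1]>-220)&(W[...,1]<260)
    m=ok&(z>102)&(z<111)&(W[...,1]>-90)
    m=cv2.morphologyEx(m.astype(np.uint8),cv2.MORPH_OPEN,np.ones((3,3)))>0
    print(n,'lid',cv2.minAreaRect(W[m][:,:2].astype(np.float32)),np.median(z[m]))
    h=ok&(z>136)&(z<155); P=W[h]; print('bar',cv2.minAreaRect(P[:,:2].astype(np.float32)),P.mean(0),h.sum())
    c=ok&(z>80)&(z<90)&(W[...,1]<0); print('deck',cv2.minAreaRect(W[c][:,:2].astype(np.float32)),np.median(z[c]))
    d=ok&(z>113)&(z<128)&(W[...,1]<-60); print('dialtop',cv2.minAreaRect(W[d][:,:2].astype(np.float32)),W[d].mean(0),d.sum())
a=cv2.imread('pics/scene0.png')[110:310,210:450];b=cv2.imread('pics/side0.png')[120:345,240:400]
A=cv2.resize(a,None,fx=2,fy=2,interpolation=2);B=cv2.resize(b,None,fx=2.4,fy=2.4,interpolation=2)
c=np.zeros((560,480+400,3),np.uint8);c[:400,:480]=A;c[:540,480:480+384]=B
cv2.imwrite('pics/v1.png',cv2.resize(c,(800,509)))
E
```

```text
scene lid ((585.4005126953125, 86.0725326538086), (279.10308837890625, 250.3427734375), 89.72710418701172) 107.71236603574596
bar ((495.9075012207031, 88.21574401855469), (119.18748474121094, 12.200803756713867), 89.55902099609375) [497.10025873  92.23396767 149.08760553] 200
deck ((587.6507568359375, -87.00694274902344), (268.4878845214844, 168.5965576171875), 0.38204699754714966) 85.24089425960273
dialtop ((554.5443725585938, -113.52853393554688), (16.629192352294922, 43.47487258911133), 72.92485046386719) [ 555.00578221 -112.01215505  118.82172338] 78
side lid ((583.7255859375, 83.8822021484375), (280.4914855957031, 249.6453399658203), 89.74736022949219) 106.55571450965999
bar ((493.7847900390625, 82.97435760498047), (121.28458404541016, 11.848834037780762), 89.66806030273438) [493.67450203  75.58749717 147.84484869] 175
deck ((584.0823974609375, -92.26602172851562), (172.91497802734375, 266.853759765625), 87.66082763671875) 84.24540942611088
dialtop ((553.1387329101562, -116.3592758178711), (15.066445350646973, 43.955387115478516), 71.44064331054688) [ 552.63293967 -117.68961163  118.48809748] 120
```

View pics/v1.png

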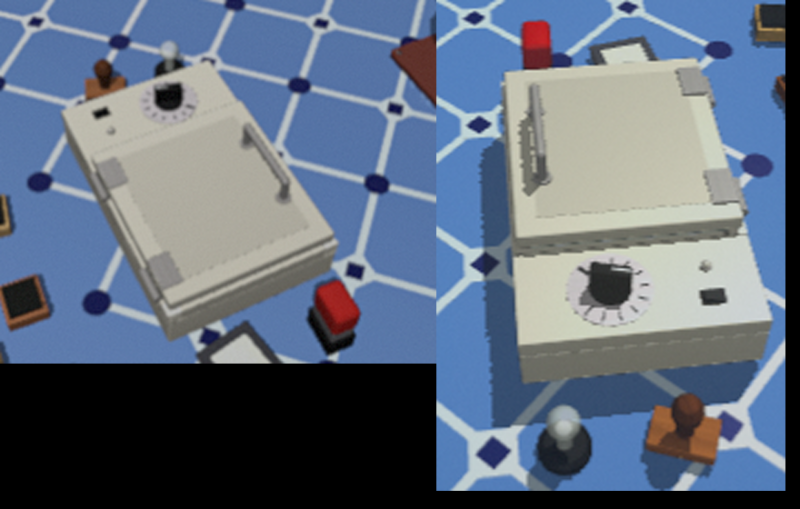

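Unit yaw is about 0, with its centre near (584.5, 27.5). That puts the dial axis near (554, -115), the handle bar near (495, 85, 145) and the dial bar at about -18° (θ≈2.67 rad). I'll move above the dial.

```bash
python3 -m handwheel '[0.5,0.584,0.958,0,0,0,-0.047,0.5,0.584,0.958,0,0,0,-0.047,0.5,0.584,0.958,0,0,0,-0.047]' 20
python3 -m handwheel '[0.5,0.584,0.958,0,0,0,-0.047,0.5,0.584,0.958,0,0,0,-0.047,0.5,0.584,0.958,0,0,0,-0.047]'
python3 -m handwheel '[0.5,0.584,0.958,0,0,0,-0.047,0.5,0.584,0.958,0,0,0,-0.047,0.5,0.584,0.958,0,0,0,-0.047]'
python3 -m handwheel '[0.5,0.584,0.958,0,0,0,-0.047,0.5,0.584,0.958,0,0,0,-0.047,0.5,0.584,0.958,0,0,0,-0.047]'
python3 -m handwheel '[0.5,0.584,0.958,0,0,0,-0.047,0.5,0.584,0.958,0,0,0,-0.047,0.5,0.584,0.958,0,0,0,-0.047,0.5,0.584,0.958,0,0,0,-0.047,0.5,0.584,0.958,0,0,0,-0.047]'
cat > w.py <<'E'
from h import *
import sys
o=env.get_obs();Rm=R.from_rotvec(o['ee_rot']).as_matrix()
print(o['time_s'],np.round(o['ee_pos'],1),'yaw',np.degrees(np.arctan2(Rm[1,0],Rm[0,0])).round(2),'z',Rm[:,2].round(3),'q',np.round(o['joints'],2),'F',np.round(o['wrist_force'],1),'M',np.round(o['moment'],2),o['width'])
if len(sys.argv)>1:
    n=sys.argv[1];im,W,info=shot(n);cv2.imwrite(f'pics/{sys.argv[2]}.png',im);np.save('last.npy',W)
    z=W[...,2]
    d=(z>113)&(z<128)&(np.hypot(W[...,0]-554,W[...,1]+115)<35)
    if d.sum()>10: print('dialtop',cv2.minAreaRect(W[d][:,:2].astype(np.float32)),W[d].mean(0),d.sum())
E
python3 w.py wrist w1
```

```text
time_s: 1.2
ee_pos: [325.3, -493.9, 247.8]
ee_rot: [-2.503, 1.895, -0.001]
wrist_force: [0.5, -0.7, 0.2]
width: 70.6
time_s: 1.5
ee_pos: [382.9, -398.1, 247.9]
ee_rot: [-2.357, 2.074, -0.001]
wrist_force: [-0.0, -0.5, 0.2]
width: 47.8
time_s: 1.8
ee_pos: [440.5, -302.6, 247.9]
ee_rot: [-2.196, 2.244, -0.0]
wrist_force: [-0.0, -0.6, -0.6]
width: 43.7
time_s: 2.1
ee_pos: [498.5, -206.6, 247.8]
ee_rot: [-2.024, 2.4, 0.0]
wrist_force: [-0.3, 0.8, 0.9]
width: 43.5
time_s: 2.6
ee_pos: [554.4, -116.4, 247.4]
ee_rot: [1.836, -2.549, 0.0]
wrist_force: [-0.1, -0.4, -0.0]
width: 43.6
2.6 [ 554.4 -116.4  247.4] yaw -108.46 z [-0. -0. -1.] q [ 0.38  0.18 -0.29  1.66  0.05  1.31 -1.81] F [-0.1 -0.4 -0. ] M [ 0.03  0.01 -0.02] 43.59115549142904
dialtop ((554.5254516601562, -114.84469604492188), (13.988877296447754, 44.069618225097656), 74.12626647949219) [ 555.52853503 -115.20996986  119.36749505] 829
```

View pics/w1.png

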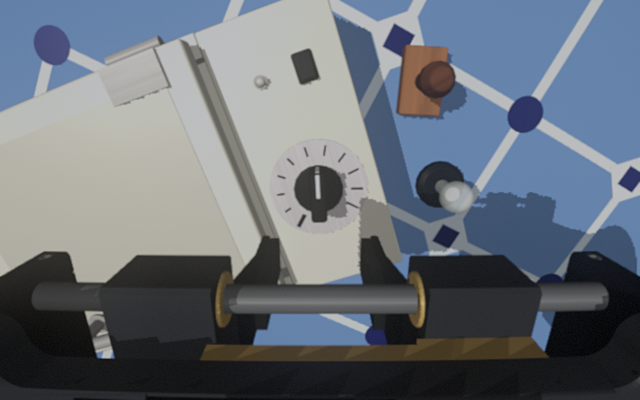

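The pointer (317, 170–197) points to the rear and the thick mark is at (303, 221). The dial is at θ≈2.63 rad, centred at (554.5, -114.8). Next I'll descend with a slight yaw correction and grip.

```bash
python3 -m handwheel '[0.5,0,0.015,-0.5,0,0,0.014,0.5,0,0.015,-1.0,0,0,0.014,0.5,0,0.015,-1.0,0,0,0.014]' 20
python3 -m handwheel '[0.5,0,0,-0.265,0,0,0,0.5,0,0,-0.265,0,0,0,0.5,0,0,-0.265,0,0,0]'
python3 w.py
python3 -m handwheel '[0,0,0,0,0,0,0,0,0,0,0,0,0,0,0,0,0,0,0,0,0,0,0,0,0,0,0,0,0,0,0,0,0,0,0]' 25
python3 w.py
```

```text
time_s: 2.95
ee_pos: [549.7, -115.6, 141.6]
ee_rot: [1.884, -2.504, -0.012]
wrist_force: [-1.0, 0.1, -0.6]
width: 43.6
time_s: 3.25
ee_pos: [555.0, -115.0, 123.0]
ee_rot: [-1.89, 2.509, -0.002]
wrist_force: [0.2, -0.3, 0.5]
width: 43.4
3.25 [ 555. -115.  123.] yaw -106.03 z [ 0.001 -0.    -1.   ] q [ 0.38  0.28 -0.29  1.81  0.09  1.06 -1.8 ] F [ 0.2 -0.3  0.5] M [ 0.06  0.02 -0.03] 43.408261010775625
time_s: 3.75
ee_pos: [554.5, -114.7, 121.4]
ee_rot: [1.891, -2.508, 0.001]
wrist_force: [-1.0, 1.8, 3.1]
width: 13.8
3.75 [ 554.5 -114.7  121.4] yaw -105.97 z [ 0.    -0.001 -1.   ] q [ 0.38  0.28 -0.29  1.81  0.09  1.06 -1.8 ] F [-1.   1.8  3.1] M [ 0.46  0.18 -0.03] 13.769033579494268
```

```bash
python3 -m handwheel '[0,0,0,0,0,0,0.222,0,0,0,0,0,0,0.222,0,0,0,0,0,0,0.222,0,0,0,0,0,0,0.222,0,0,0,0,0,0,0.222]' >/dev/null; python3 w.py
python3 -m handwheel '[0,0,0,0,0,0,0.222,0,0,0,0,0,0,0.222,0,0,0,0,0,0,0.222,0,0,0,0,0,0,0.222,0,0,0,0,0,0,0.222]' >/dev/null; python3 w.py
python3 -m handwheel '[0,0,0,0,0,0,0.222,0,0,0,0,0,0,0.222,0,0,0,0,0,0,0.222,0,0,0,0,0,0,0.222,0,0,0,0,0,0,0.222]' >/dev/null; python3 w.py
python3 -m handwheel '[0,0,0,0,0,0,0.133,0,0,0,0,0,0,0.133,0,0,0,0,0,0,0.133,0,0,0,0,0,0,0.133,0,0,0,0,0,0,0.133]' >/dev/null; python3 w.py
```

```text
4.25 [ 554.5 -114.5  121.4] yaw -65.69 z [-0. -0. -1.] q [ 0.46  0.29 -0.39  1.8   0.13  1.07 -1.12] F [-1.5 -0.8  3.5] M [-0.2   0.3  -0.08] 13.977089354321674
4.75 [ 554.4 -114.4  121.4] yaw -25.72 z [-0. -0. -1.] q [ 0.55  0.31 -0.49  1.8   0.17  1.07 -0.46] F [-2.3 -0.7  3.8] M [-0.17  0.46 -0.05] 13.932131599254731
5.25 [ 554.2 -114.4  121.4] yaw 14.24 z [-0.001 -0.    -1.   ] q [ 0.64  0.33 -0.6   1.8   0.21  1.08  0.21] F [-3.6 -0.2  5.1] M [-0.09  0.6  -0.06] 14.186047754357434
5.75 [ 554.1 -114.4  121.4] yaw 37.86 z [-0.001 -0.    -1.   ] q [ 0.69  0.34 -0.67  1.79  0.24  1.09  0.6 ] F [-3.3 -0.6  5.1] M [-0.12  0.66  0.02] 13.779608239602808
```

```bash
python3 -m handwheel '[0,0,0,0,0,0,0.03,0,0,0,0,0,0,0.03,0,0,0,0,0,0,0.03]' >/dev/null; python3 w.py
python3 -m handwheel '[0,0,0,0,0,0,0.011,0,0,0,0,0,0,0.011]' >/dev/null; python3 w.py
python3 -m handwheel '[0,0,0,0,0,0,0.011,0,0,0,0,0,0,0.011]' >/dev/null; python3 w.py
```

```text
6.05 [ 554.1 -114.4  121.4] yaw 43.26 z [-0.001 -0.001 -1.   ] q [ 0.7   0.35 -0.69  1.79  0.24  1.09  0.69] F [-3.8 -0.8  5.6] M [-0.14  0.72  0.06] 13.998267778724415
6.25 [ 554.1 -114.4  121.4] yaw 45.25 z [-0.001 -0.    -1.   ] q [ 0.71  0.35 -0.69  1.79  0.25  1.09  0.72] F [-4.  -0.4  5.8] M [-0.1   0.65 -0.36] 13.791068068683986
6.45 [ 554.3 -114.5  121.4] yaw 47.19 z [-0.001 -0.    -1.   ] q [ 0.71  0.35 -0.7   1.79  0.25  1.09  0.75] F [-3.6 -0.2  6. ] M [-0.13  0.61 -0.54] 14.118185603141933
```

The moment rises sharply at yaw ≈45°, so the stop is reached. Releasing, lifting and checking.

```bash
python3 -m handwheel '[0.5,0,0,0,0,0,0,0.5,0,0,0,0,0,0,0.5,0,0,0,0,0,0,0.5,0,0,0,0,0,0]' >/dev/null
python3 -m handwheel '[0.5,0,0,0.3,0,0,0,0.5,0,0,0.7,0,0,0,0.5,0,0,1.0,0,0,0]' >/dev/null
python3 -m handwheel '[0.5,0,0,0.3,0,0,0,0.5,0,0,0.3,0,0,0,0.5,0,0,0.3,0,0,0]' >/dev/null
python3 w.py wrist w2
python3 -c "
import cv2;im=cv2.imread('pics/w2.png')[80:260,200:440];cv2.imwrite('pics/w2c.png',cv2.resize(im,None,fx=3,fy=3,interpolation=2))"
```

```text
7.45 [ 554.8 -114.1  251.4] yaw 47.22 z [ 0.001 -0.001 -1.   ] q [ 0.75  0.23 -0.73  1.64  0.16  1.33  0.82] F [-0.5 -0.2 -0.6] M [ 0.05 -0.13  0.01] 43.31465826884565
dialtop ((553.23046875, -114.41712951660156), (13.966856002807617, 43.97975158691406), 44.689613342285156) [ 552.59103933 -113.84993049  119.32376032] 806
```

View pics/w2c.png

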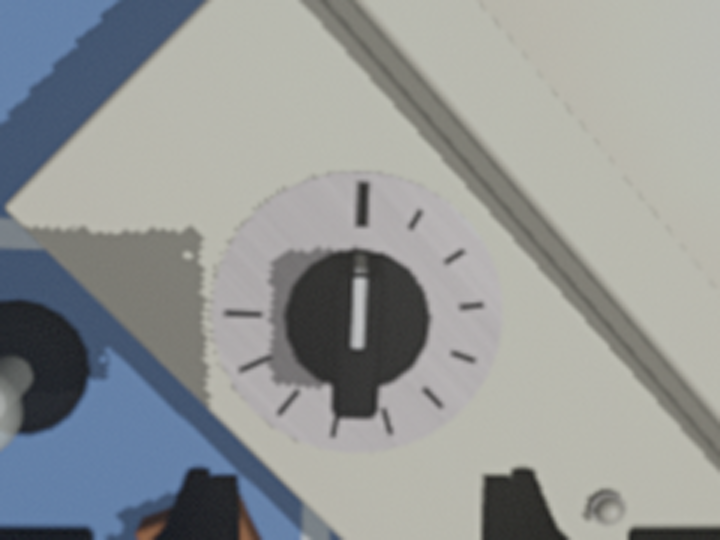

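The pointer lies over the thick mark (bar at 134.7° from x), so the dial is off. Now to the handle.

```bash
python3 -m handwheel '[1,-0.3,0.995,0,0,0,-0.131,1,-0.3,0.995,0,0,0,-0.131,1,-0.3,0.995,0,0,0,-0.131]' >/dev/null
python3 -m handwheel '[1,-0.3,0.995,0,0,0,-0.131,1,-0.3,0.995,0,0,0,-0.131,1,-0.3,0.995,0,0,0,-0.131,1,-0.3,0.995,0,0,0,-0.131,1,-0.3,0.995,0,0,0,-0.131]' >/dev/null
python3 w.py wrist w3
python3 - <<'E'
from h import *
W=np.load('last.npy');z=W[...,2]
h=(z>143)&(z<156)&(abs(W[...,0]-495)<40)&(abs(W[...,1]-85)<90)
print(h.sum(),cv2.minAreaRect(W[h][:,:2].astype(np.float32)),W[h].mean(0),np.percentile(z[h],95))
E
```

```text
8.3 [494.4  83.8 250.1] yaw 0.25 z [-0.001 -0.    -1.   ] q [ 0.51  0.09 -0.8   1.78  0.06  1.3  -0.3 ] F [ 1.   0.2 -0.7] M [-0.04 -0.06  0.04] 86.30574692539288
2310 ((494.83441162109375, 85.74884796142578), (120.91363525390625, 12.002517700195312), 89.62702178955078) [494.82205675  90.1082658  148.90214217] 150.81514915556835
```

View pics/w3.png

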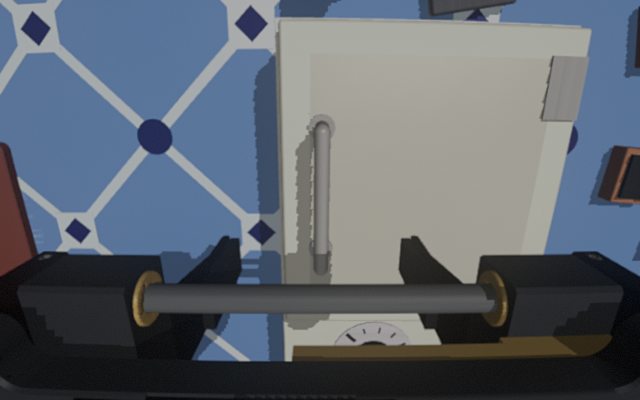

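The bar (320, 125–270) sits between the fingers at x=494.8, y=85.7, as predicted. I'll descend and grip.

```bash
python3 -m handwheel '[1,0,0.015,-0.4,0,0,-0.003,1,0,0.015,-0.8,0,0,-0.003,1,0,0.015,-0.99,0,0,-0.003,1,0,0.015,-0.99,0,0,-0.003]' >/dev/null; python3 w.py
python3 -m handwheel '[0,0,0,0,0,0,0,0,0,0,0,0,0,0,0,0,0,0,0,0,0,0,0,0,0,0,0,0,0,0,0,0,0,0,0]' 35 >/dev/null
python3 -m handwheel '[0,0,0,0,0,0,0,0,0,0,0,0,0,0,0,0,0,0,0,0,0,0,0,0,0,0,0,0]'>/dev/null; python3 w.py
python3 - <<'E'
import numpy as np
p=lambda t:np.array([-215*np.cos(t)+58*np.sin(t),215*np.sin(t)+58*np.cos(t)])
for a in range(5,65,5):
    d=(p(np.radians(a))-p(0))/100; b=(p(np.radians(a))-p(np.radians((a-1)//20*20)))/100; print(a,d.round(3),b.round(3))
E
```

```text
8.75 [492.9  84.4 148.9] yaw -0.47 z [-0.006  0.    -1.   ] q [ 0.48  0.19 -0.8   1.91  0.15  1.11 -0.39] F [ 0.2 -0.6  0. ] M [-0.04 -0.06  0.01] 87.125148656316
9.65 [494.5  86.5 152. ] yaw -0.47 z [-0.  0. -1.] q [ 0.47  0.19 -0.8   1.91  0.15  1.11 -0.39] F [-0.7  0.8  0. ] M [-0.02 -0.13  0.02] 23.270469425457932
5 [0.059 0.185] [0.059 0.185]
10 [0.133 0.365] [0.133 0.365]
15 [0.223 0.537] [0.223 0.537]
20 [0.328 0.7  ] [0.328 0.7  ]
25 [0.447 0.854] [0.119 0.154]
30 [0.578 0.997] [0.25  0.297]
35 [0.721 1.128] [0.393 0.428]
40 [0.876 1.246] [0.548 0.546]
45 [1.04 1.35] [0.164 0.104]
50 [1.212 1.44 ] [0.336 0.194]
55 [1.392 1.514] [0.516 0.268]
60 [1.577 1.572] [0.701 0.326]
```

```bash
python3 -m handwheel '[0,0,0,0,0,0,0,0,0,0,0,0,0,0,0,0,0,0,0,0,0,0,0,0,0,0,0,0]'>/dev/null; python3 w.py
python3 -m handwheel '[0,0,0,0,0,0,0,0,0,0,0,0,0,0,0,0,0,0,0,0,0]'>/dev/null; python3 w.py
```

```text
10.05 [495.3  86.4 152.1] yaw -0.48 z [ 0.002  0.    -1.   ] q [ 0.47  0.19 -0.8   1.91  0.15  1.11 -0.39] F [ 5.4  0.8 -3.2] M [ 0.07 -1.21  0.02] 10.749941451430466
10.35 [495.3  86.4 152.1] yaw -0.48 z [ 0.002  0.    -1.   ] q [ 0.47  0.19 -0.8   1.91  0.15  1.11 -0.39] F [ 5.6  0.  -4.2] M [ 0.08 -1.22  0.05] 10.716866969772655
```

```bash
python3 -m handwheel '[0,0.059,0,0.185,0,0,0,0,0.133,0,0.365,0,0,0,0,0.223,0,0.537,0,0,0,0,0.328,0,0.7,0,0,0,0,0.328,0,0.7,0,0,0]'>/dev/null; python3 w.py scene s1
python3 -m handwheel '[0,0.119,0,0.154,0,0,0,0,0.25,0,0.297,0,0,0,0,0.393,0,0.428,0,0,0,0,0.548,0,0.546,0,0,0,0,0.548,0,0.546,0,0,0]'>/dev/null; python3 w.py
```

```text
10.85 [527.6  86.1 223. ] yaw -0.51 z [-0.001 -0.    -1.   ] q [ 0.47  0.19 -0.8   1.75  0.14  1.26 -0.37] F [-4.  -1.7 -2.2] M [-0.37  0.92 -0.01] 11.019569903495169
dialtop ((560.39013671875, -117.38504028320312), (15.709480285644531, 34.28587341308594), 37.831085205078125) [ 561.10253921 -116.75372146  118.79495344] 53
11.4 [581.4  86.  278.1] yaw -0.5 z [-0.002 -0.001 -1.   ] q [ 0.42  0.28 -0.78  1.54  0.2   1.4  -0.39] F [-17.3  -6.2  17.4] M [-1.36  3.61 -0.01] 10.677239739726724
```

View pics/s1.png

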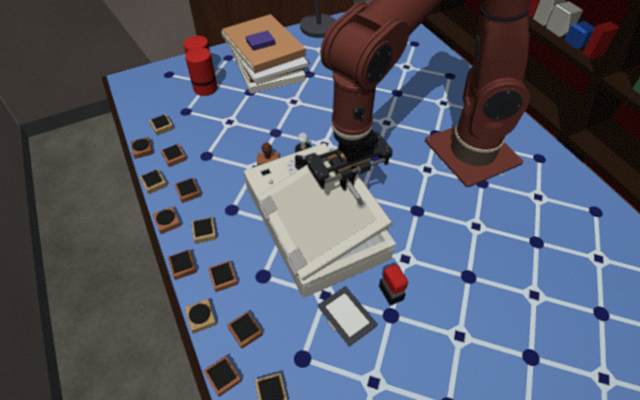

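Lid is rising and the grip holds; the force builds radially outward from the hinge, so I'll widen the arc by about 2 mm.

```bash
python3 -m handwheel '[0,0.15,0,0.12,0,0,0,0,0.32,0,0.214,0,0,0,0,0.507,0,0.288,0,0,0,0,0.6,0,0.32,0,0,0,0,0.6,0,0.32,0,0,0]'>/dev/null; python3 w.py
cat > ang.py <<'E'
from h import *
import sys
for n in ('scene','side'):
    im,W,info=shot(n); cv2.imwrite(f'pics/{n}{sys.argv[1]}.png',im)
    r=spotter.cut_out(n,'lid')
    if not r: print(n,'none'); continue
    m=cv2.erode(r[0]['pixels'].astype(np.uint8),np.ones((3,3)))>0
    P=W[m]; P=P[np.isfinite(P).all(1)&(P[:,2]>105)&(P[:,0]>450)&(P[:,0]<760)]
    rng=np.random.default_rng(0); best=None
    for _ in range(500):
        a=P[rng.choice(len(P),3,False)]; v=np.cross(a[1]-a[0],a[2]-a[0]); l=np.linalg.norm(v)
        if l<500: continue
        v/=l; i=abs((P-a[0])@v)<2.5
        if best is None or i.sum()>best.sum(): best=i
    Q=P[best]; v=np.linalg.svd(Q-Q.mean(0),full_matrices=False)[2][2]; v*=np.sign(v[2])
    print(n,r[0]['score'],len(P),len(Q),v.round(3),'angle',np.degrees(np.arctan2(abs(v[0]),v[2])).round(2),Q.mean(0).round(1), 'dist hinge',((np.array([709.5,85,87])-Q.mean(0))@v).round(1))
E
python3 ang.py 2
```

```text
11.9 [642.6  85.6 308.7] yaw -0.53 z [-0.    -0.001 -1.   ] q [ 0.34  0.4  -0.76  1.34  0.27  1.5  -0.4 ] F [-5.  -5.   7.6] M [-1.03  1.02  0.06] 10.836461641821852
scene 0.57 6529 5627 [ 0.84  -0.002  0.543] angle 57.1 [660.2 122.1 202.5] dist hinge -21.3
side 0.83 3092 2145 [ 0.836 -0.007  0.548] angle 56.75 [647.3  43.  217.6] dist hinge -19.9
```

```bash
python3 -m handwheel '[0,0.055,0,0.016,0,0,0,0,0.106,0,0.029,0,0,0,0,0.106,0,0.029,0,0,0,0,0.106,0,0.029,0,0,0,0,0.106,0,0.029,0,0,0]'>/dev/null; python3 w.py; python3 ang.py 3
python3 -c "
import cv2;a=cv2.imread('pics/side3.png')[40:360,180:460];cv2.imwrite('pics/v3.png',cv2.resize(a,None,fx=1.8,fy=1.8))"
```

```text
12.6 [652.   85.6 311.5] yaw -0.51 z [-0.001 -0.002 -1.   ] q [ 0.33  0.42 -0.75  1.31  0.29  1.52 -0.4 ] F [-4.5 -4.2  6. ] M [-0.88  1.1  -0.01] 10.929140231776191
scene 0.75 6442 5515 [ 0.862 -0.003  0.506] angle 59.6 [665.4 121.2 204.9] dist hinge -21.5
side 0.97 2794 1834 [ 0.861 -0.006  0.509] angle 59.42 [652.5  44.  222.4] dist hinge -20.0
```

View pics/v3.png

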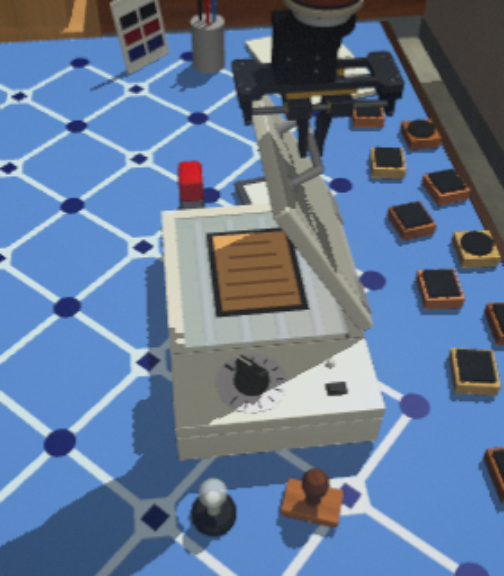

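Lid at about 59.5–60.2°, plate exposed, dial pointer still at the mark (front-left), stamps untouched. A short hold check, then I'll hand in.

```bash
python3 -m handwheel '[0,0.007,0,0.002,0,0,0,0,0.007,0,0.002,0,0,0,0,0.007,0,0.002,0,0,0,0,0.007,0,0.002,0,0,0,0,0.007,0,0.002,0,0,0]'>/dev/null
python3 -m handwheel '[0,0,0,0,0,0,0,0,0,0,0,0,0,0,0,0,0,0,0,0,0,0,0,0,0,0,0,0,0,0,0,0,0,0,0]'>/dev/null; python3 w.py; python3 ang.py 4
python3 -c "
from h import *
for l in ('wood_stamp','ball_stamp','self_inker','ink_pad'):
    r=spotter.cut_out('side',l)
    if r: print(l,r[0]['score'],r[0]['extent'])
print(workorder.close_job())"
```

```text
13.8 [652.7  85.5 311.6] yaw -0.51 z [-0.001 -0.002 -1.   ] q [ 0.33  0.42 -0.75  1.31  0.29  1.52 -0.4 ] F [-4.7 -3.9  7. ] M [-0.91  1.15  0.06] 11.138670048031697
scene 0.97 6334 5405 [ 0.864 -0.004  0.504] angle 59.76 [665.7 121.9 204.8] dist hinge -21.4
side 0.75 2782 1805 [ 0.862 -0.007  0.506] angle 59.57 [652.8  43.4 222.7] dist hinge -20.1
wood_stamp 0.56 [335.9, 297.3, 35.7, 35.9]
ball_stamp 0.63 [289.8, 308.1, 21.4, 29.8]
self_inker 0.79 [279.7, 128.7, 14.1, 27.7]
ink_pad 0.79 [310.3, 139.3, 18.7, 14.5]
the job is handed in; nothing more can be done
None
```

With the lid shut, I turned the timer dial anticlockwise to its off stop. I then raised the lid by its handle and handed the job in still holding it about 60° open, at 13.8 s of the 64 s allowed.

- **Dial:** the turning moment rose sharply at the stop. After I let go, the pointer lay over the thick mark, with the bar measured at 134.7° against the nominal 135°.
- **Lid angle:** the two cameras gave 59.8° and 59.6°, while the gripper position gives about 60.3°. The three disagree by about 0.7° and lie either side of 60°.
- **Hold:** the gripper was set to 35 N. The lid held with no slip over the last rows, and the wrist force was about 9 N. The highest reading I saw was about 25 N, while lifting. I only sampled force at the end of moves, so peaks in between were not seen.
- **Stamps and ink pad:** their places in the side view match the start to within a few pixels. The one clear difference is that the ink pad's visible outline is narrower, most likely because the raised lid hides part of it.

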